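Clamp a bean sample tin in the cam fixture

TASK

Stand the short sample tin in the nest of the cam clamp, then wind the crank until the cam's flat dwell is under the roller, so that the clamp stays shut hard on the tin when you let go. Hold the thin plastic crank handle lightly and wind gently, never let the crank fly round or snap back, and leave the bean tub, the jar and the paddle where they are.

Things in the scene. Friction and masses are not known exactly. Their poses are not given: they have to be found in the camera images.
- fixture: Cam clamp bolted to the counter: aluminium plate 130 x 250 x 12 mm. Origin: on the counter under the crank shaft's upright axis; z up, y along the plate towards the nest (plate from y -75 to +175 mm), x across. On it, along +y: shaft with plate cam, roller follower, flat steel jaw, nest with V-block. Cam and roller lie 32-40 mm above the counter.
- nest (a point): Where the tin's underside centre is once pressed home: on the plate, 12 mm above the counter, 98 mm along fixture y from the shaft. Two V walls, 36 mm high, stand on its +y side and touch the tin 35 degrees either side of +y; both x sides are open for fingers. With the jaw open the tin has 9 mm of play: its centre may stand 0 to 9 mm short of this point along y; the jaw pushes it home.
- shaft (a point): Point on the crank shaft's upright axis, 80 mm above the counter; hub 26 mm across, top at 61 mm. Felt at the handle, wound anticlockwise: free (1 to 2 N), then the cam's ramp, light until the jaw meets the tin, then 5 to 10 N; on the flat dwell, about 0.5 rad wide, back to 1 to 3 N. Beyond it a steep flank throws the crank on; let go on the ramp, it is thrown back.
- handle (a point): Middle of the upright crank handle, on its own axis, 83 mm above the counter and 60 mm from the shaft axis. It moves with the crank.
- grip: The crank handle: upright thin black plastic sleeve, 24 mm in diameter, 61 to 99 mm above the counter, origin at its foot. It revolves freely on its pin, so the gripper's heading may stay unchanged. The contact forces of both fingers on it, added together, must stay below 90 N (a 20 to 30 N grip is enough). The crank arm under it is 18 mm wide, its top at 60 mm.
- crank (a joint): Crank angle in rad, anticlockwise from above positive, no stops; 0 is the handle on the fixture's -x side. It starts between -0.3 and 0.3 with the jaw open. The cam is keyed to the crank at an angle that differs each time: the middle of the dwell comes somewhere between 1.8 and 4.3 rad after the start and must be felt for.
- jaw: Flat sprung steel jaw, 40 mm wide, 19 to 49 mm above the counter, carried by the follower. Its origin is the fixture's while open and moves along fixture y; its face is then 62 mm from the shaft axis. It meets the tin after up to 9 mm and then stands still while the follower goes on, compressing its springs to about 33 N on the dwell.
- tin: The sample tin: short closed aluminium tin, 54 mm in diameter, 50 mm tall, about 0.2 kg, standing on the counter. Origin: centre of its underside.
- bean_tub: Bystander: clear open tub of cocoa beans, 150 x 110 x 70 mm, origin under its centre.
- jar: Bystander: tall brown jar with steel cap, 68 mm in diameter, 110 mm tall, origin under its centre.
- paddle: Bystander: wooden spatula, 260 mm long, lying along its x, about 20 mm high.
Not all that is in view belongs to the job. Several things look just like the tin: the one meant starts farthest to the robot's right.

How it is judged:
By the outcome, as a careful person would: the job done as asked, in the order asked, and still so for the second after the job is handed in, with the robot touching nothing.
It also fails if it takes over 72 s, if anything falls off the work surface, if the arm or the gripper's body presses on something with over 40 N, if the wrist force passes 120 N, or if a joint passes its speed limit or range.

ROBOT

A 6-joint arm with a two-finger parallel gripper is mounted at the origin on the work surface. World frame = base frame: x ahead of the robot, y to its left, z up, the work surface at z = 0. Lengths are in mm, angles in rad, forces in N, time in s.
With the tool pointing down it reaches from about 300 to 875 mm from the base axis. Payload 4.2 kg.
Tool frame: the origin (TCP) lies at the very end of the fingers, on their centre line; the grasp point (between the pads) lies 19 mm behind it; z points along the fingers, x is the direction in which the jaws open and shut, and the axes are right-handed (so a half turn about z gives the same grasp; the last joint's range is limited). The gripper opens to 85 mm and grips with 20 to 120 N. Pads are 22 mm wide; open, the fingers measure 114 mm over their backs; the gripper's body (76 mm by 85 mm) begins 54 mm behind the grasp point. The pads swing forward as they close: fully open they stand 13 mm farther back than shut.
Start: joints at [-1.352, 0.32, 1.565, -0, 1.257, -0.02], TCP at [136.011, -558.699, 207.238] pointing down, gripper open.
Joint ranges: [-3.11, 3.11], [-0.84, 2.01], [0.21, 2.61], [-1.34, 4.49], [0.05, 2.63], [-2.56, 2.56]. Speed limits (rad/s): [2.57, 2.57, 3.14, 3.14, 3.14, 3.14].

INTERFACE

Orientations are given as a unit quaternion [w, x, y, z].
In Python, from station import readout, eyes, bot gives the robot as it stands. The module is installed in compiled form; this text tells all that it offers.
- The arm moves only by the tool step_arm, never from a script. Its argument "plan" is text: rows parted by semicolons, each of 5 numbers parted by spaces: the shift along the world's x, y, z in mm, then the turn about the world's z in degrees, then the opening, from 0 (shut) to 1 (fully open). In form: tx ty tz turn hand; .... A call has exactly 10 rows; each row shifts and turns the pose as measured when the row begins; what a row does not reach is not made up. A row lasts 1/10 s, in which the tool goes at most 50 mm and 8.59 degrees, less where a joint would pass 70% of its speed; a pose out of reach is approached as far as the arm can. A call with a gripper value outside its range is refused whole. The fingers move at their own pace and stop on an object; "squeeze" is the grip in N (left out, the last holds). Time passes only in rows, so rows that do not move let the fingers close, or fill a call up. It gives the time, the measured TCP pose, the force and the opening at its end, in the units of the state.
- readout.sense(): the state, without advancing time (a new reading comes with each control period).
- eyes.read_camera(name): name is "scene" or "top" or "wrist"; returns a dict with "color" (400x640x3 uint8, red, green, blue), "camera_matrix" (3x3 intrinsics, pixels), "world_to_cam" (4x4, takes a point from world to camera coordinates); the wrist camera has in their place "T_tool_cam" (4x4, takes a point from camera to tool coordinates, whose origin is the TCP and whose axes are the tool frame's). Camera axes: x right, y up, looking along -z (the intrinsics and any distortion apply to the point x, -y, -z); pixel columns grow to the right and rows downward; lengths in mm; the calibration is good to about 2 mm. A picture is of the moment at which its call begins: read the wrist's pose just before it. There is no depth.
- bot.sign_off(): hands the job in, once; it reports no verdict.
The state is a dict: "t": time; "q": joint angles; "qd": joint speeds; "joint_efforts": joint torques, N m; "ee_pos": TCP position; "tool_rot": TCP orientation; "contact_force": force on the tool from outside, world axes, zero at the start; "moment": the same for the moment, N m; "gripper_width": finger opening in mm.
Only numpy, scipy, OpenCV 4.12 (cv2) and the standard library are available. Lean on these libraries where they do the work, as an engineer would, in place of code of your own. Each camera call takes 0.05 s, during which the arm holds its last target. There are 200 camera calls.

## Working session

There is one attempt and no reset: what is moved stays moved. The work goes in short steps, Python scripts to look and compute and a tool call to move; the robot and the scene stay as the last step left them, time stands still between calls to the robot, and variables do not carry over. Pictures are saved under pics/ and viewed, about 8 in all and at most 12, crops included, and the job is handed in when it is done.

Besides the shell and the picture viewer there is one more tool, called after ">>>" by a JSON object that holds its "name" and its "arguments", one argument or row to a line. step_arm: Moves the arm, as the interface text tells. Its arguments: {"type":"object","properties":{"plan":{"type":"string"},"squeeze":{"type":"number"}},"required":["plan"]}

```bash
mkdir -p pics
cat > h.py <<'E'
import numpy as np, cv2
from station import readout, eyes, bot
from scipy.spatial.transform import Rotation as R
def ray(cam,uv,T=None):
    K=np.array(cam["camera_matrix"]); u,v=uv
    d=np.linalg.inv(K)@[u,v,1]; d=np.array([d[0],-d[1],-d[2]])
    if "world_to_cam" in cam: M=np.linalg.inv(np.array(cam["world_to_cam"]))
    else: M=T@np.array(cam["T_tool_cam"])
    return M[:3,3],M[:3,:3]@d
def at(cam,uv,z,T=None):
    o,d=ray(cam,uv,T); return o+d*(z-o[2])/d[2]
def pose(s):
    T=np.eye(4); q=s["tool_rot"]; T[:3,:3]=R.from_quat([q[1],q[2],q[3],q[0]]).as_matrix(); T[:3,3]=s["ee_pos"]; return T
def proj(cam,p,T=None):
    K=np.array(cam["camera_matrix"])
    M=np.array(cam["world_to_cam"]) if "world_to_cam" in cam else np.linalg.inv(T@np.array(cam["T_tool_cam"]))
    c=M@[*p,1]; x=K@[c[0],-c[1],-c[2]]; return x[:2]/x[2]
def save(n,im): cv2.imwrite("pics/"+n,cv2.cvtColor(im,cv2.COLOR_RGB2BGR))
E
python3 - <<'E'
from h import *
import pickle
for n in("scene","top"):
    c=eyes.read_camera(n); pickle.dump(c,open(n+".pkl","wb")); save(n+".png",c["color"]); print(n,[k for k in c],np.round(np.array(c["camera_matrix"]),1).tolist()); print(np.round(np.linalg.inv(np.array(c["world_to_cam"])),2).tolist())
print(readout.sense())
E
```

```text
scene ['color', 'camera_matrix', 'world_to_cam'] [[436.1, 0.0, 320.4], [0.0, 436.1, 202.8], [0.0, 0.0, 1.0]]
[[-0.12, -0.57, 0.81, 1675.88], [0.99, -0.09, 0.09, 140.01], [0.02, 0.81, 0.58, 895.1], [0.0, 0.0, 0.0, 1.0]]
top ['color', 'camera_matrix', 'world_to_cam'] [[488.0, 0.0, 319.2], [0.0, 488.0, 195.2], [0.0, 0.0, 1.0]]
[[0.02, 1.0, -0.07, 443.7], [-1.0, 0.02, -0.0, 13.85], [-0.0, 0.07, 1.0, 1504.98], [0.0, 0.0, 0.0, 1.0]]
{'t': 0.1, 'q': array([-1.35200360e+00,  3.20223730e-01,  1.56553906e+00,  9.34402237e-06,
        1.25738219e+00, -1.99955501e-02]), 'qd': array([-0.00065001, -0.00286908, -0.00288897,  0.00149023,  0.00101611,
       -0.00121792]), 'joint_efforts': array([ 1.28035012e-05, -4.16410697e+01, -2.34705234e+01, -7.99813779e-05,
        4.94774227e-03,  8.75231450e-06]), 'ee_pos': array([ 135.91056097, -558.24334864,  206.47576544]), 'tool_rot': array([-4.95096360e-04,  7.86295716e-01, -6.17849856e-01, -5.97769954e-04]), 'contact_force': array([1.43576799, 0.24857159, 0.41799823]), 'moment': array([ 0.01001009,  0.00042609, -0.02703079]), 'gripper_width': 85.55496222736171}
```

View pics/top.png

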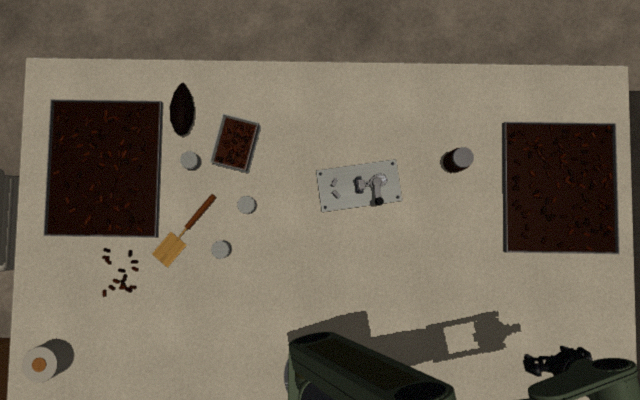

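View pics/scene.png

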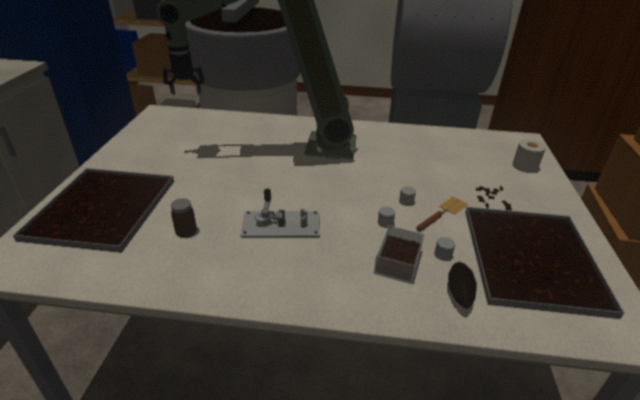

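Tin look-alikes in the top view are at (190,160), (247,205) and (221,249). The robot's right is image right, so I choose (247,205). The plate is at about (359,185), with the crank handle near (378,201). Next I check both in an enlarged crop.

Run:
```python
from h import *
import pickle
c=pickle.load(open("top.pkl","rb")); im=c["color"]
a=cv2.resize(im[150:220,220:420],None,fx=4,fy=4,interpolation=cv2.INTER_CUBIC)
a=np.clip(a.astype(float)*1.5,0,255).astype(np.uint8)
for u in range(220,420,20): cv2.line(a,((u-220)*4,0),((u-220)*4,6),(255,0,0),1)
save("crop1.png",a)
for uv in((190,160),(247,205),(221,249)): print(uv,at(c,uv,50).round())
for uv in((321.5,206.5),(318.5,171),(393,164),(398,199)): print(uv,at(c,uv,12).round(1))
```

```text
(190, 160) [642. 407.  50.]
(247, 205) [509. 233.  50.]
(221, 249) [377. 307.  50.]
(321.5, 206.5) [509.8  10.2  12. ]
(318.5, 171) [619.  21.  12.]
(393, 164) [ 644.1 -208.    12. ]
(398, 199) [ 536.4 -223.8   12. ]
```

View pics/crop1.png

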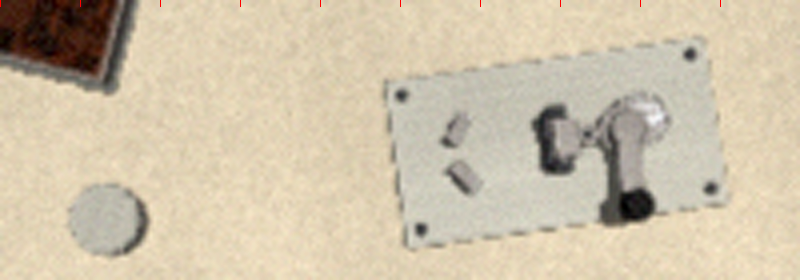

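The crop confirms the tin: a plain disc centred at crop (107,218). The plate corners are at (387,81), (702,38), (728,204) and (408,247), and the black handle is at (636,204).

Run:
```python
from h import *
import pickle
c=pickle.load(open("top.pkl","rb"))
f=lambda x,y:(220+(x+.5)/4-.5,150+(y+.5)/4-.5)
P=np.array([at(c,f(*p),12)[:2] for p in((387,81),(702,38),(728,204),(408,247))])
L=np.array([[65,175],[65,-75],[-65,-75],[-65,175]],float)
pc,lc=P.mean(0),L.mean(0)
U,S,V=np.linalg.svd((L-lc).T@(P-pc)); Rm=(U@V).T; t=pc-Rm@lc
print("sizes",[np.linalg.norm(P[i]-P[i-1]).round(1) for i in range(4)])
print("res",(P-(L@Rm.T+t)).round(1).tolist())
print("shaft",t,"yaw deg",np.degrees(np.arctan2(Rm[1,0],Rm[0,0])),"nest",t+Rm@[0,98])
h=at(c,f(636,204),99); print("handle",h.round(1),"local",Rm.T@(h[:2]-t))
print("tin",at(c,f(107,218),50).round(1),at(c,f(67,218),50).round(1),at(c,f(147,218),50).round(1))
s=readout.sense();T=pose(s);print(T.round(3))
print(eyes.read_camera("wrist")["T_tool_cam"],eyes.read_camera("wrist")["camera_matrix"])
```

```text
sizes [np.float64(128.7), np.float64(244.9), np.float64(129.4), np.float64(247.2)]
res [[-0.3, -2.6], [-0.7, 2.5], [0.1, 1.4], [0.8, -1.3]]
shaft [ 584.4880894  -152.49291175] yaw deg 8.595393684349538 nest [569.84141595 -55.59360857]
handle [ 525.4 -154.1   99. ] local [-58.65558402   7.21056865]
tin [511.9 234.6  50. ] [511.4 264.5  50. ] [512.3 204.7  50. ]
[[ 2.37000e-01 -9.72000e-01 -0.00000e+00  1.35911e+02]
 [-9.72000e-01 -2.37000e-01  2.00000e-03 -5.58243e+02]
 [-2.00000e-03 -0.00000e+00 -1.00000e+00  2.06476e+02]
 [ 0.00000e+00  0.00000e+00  0.00000e+00  1.00000e+00]]
[[ 9.99999864e-01 -1.95626712e-04  4.83205485e-04  2.51706950e-01]
 [-4.66333906e-05 -9.56771012e-01 -2.90842275e-01 -7.41183114e+01]
 [ 5.19213519e-04  2.90842213e-01 -9.56770891e-01 -1.66803231e+02]
 [ 0.00000000e+00  0.00000000e+00  0.00000000e+00  1.00000000e+00]] [[343.266305     0.         317.01873915]
 [  0.         343.266305   203.19386172]
 [  0.           0.           1.        ]]
```

>>> {"name": "step_arm", "arguments": {
  "plan": "34 35 0 8.5 1;34 35 0 8.5 1;34 35 0 8.5 1;34 35 0 8.5 1;34 35 0 8.5 1;34 35 0 8.5 1;34 35 0 8.5 1;34 35 0 8.5 1;34 35 0 8.5 1;34 35 0 8.5 1",
  "squeeze": 40
}}

```text
t: 1.2
ee_pos: [478.9, -200.9, 205.0]
tool_rot: [0.001, 0.996, 0.085, 0.0]
contact_force: [0.6, -1.2, 0.1]
gripper_width: 85.6
```

>>> {"name": "step_arm", "arguments": {
  "plan": "30 33 0 0 1;30 33 0 0 1;24 26 -5 -1 1;0 0 0 0 1;0 0 0 0 1;0 0 0 0 1;0 0 0 0 1;0 0 0 0 1;0 0 0 0 1;0 0 0 0 1"
}}

```text
t: 2.2
ee_pos: [566.5, -102.7, 199.1]
tool_rot: [0.001, 0.997, 0.079, -0.0]
contact_force: [0.4, -0.7, 0.4]
gripper_width: 85.6
```

Run:
```python
from h import *
import pickle
s=readout.sense();c=eyes.read_camera("wrist");T=pose(s);pickle.dump((c,T),open("w1.pkl","wb"))
print(T.round(3)[:3],"heading",np.degrees(np.arctan2(T[1,0],T[0,0])))
a=np.clip(c["color"].astype(float)*1.4,0,255).astype(np.uint8)
a=cv2.resize(a,(800,500),interpolation=cv2.INTER_CUBIC)
save("w1.png",a)
```

```text
[[ 9.87000e-01  1.58000e-01  0.00000e+00  5.66467e+02]
 [ 1.58000e-01 -9.87000e-01 -2.00000e-03 -1.02690e+02]
 [-0.00000e+00  2.00000e-03 -1.00000e+00  1.99124e+02]] heading 9.072106369106839
```

View pics/w1.png

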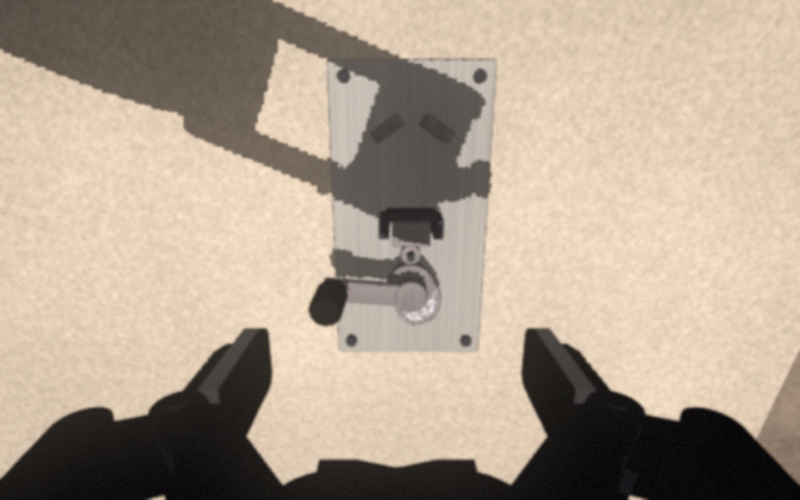

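The wrist view shows the plate corners at (328,59), (496,59), (478,350) and (339,350) in the 1.25x picture. The handle top is near (324,308), the hub near (412,296), and the two V-blocks near (387,128) and (437,128). The nest is empty and the jaw is open.

Run:
```python
from h import *
import pickle
c,T=pickle.load(open("w1.pkl","rb"))
f=lambda x,y:((x+.5)/1.25-.5,(y+.5)/1.25-.5)
P=np.array([at(c,f(*p),12,T)[:2] for p in((328,59),(496,59),(478,350),(339,350))])
L=np.array([[-65,175],[65,175],[65,-75],[-65,-75]],float)
pc,lc=P.mean(0),L.mean(0)
U,S,V=np.linalg.svd((L-lc).T@(P-pc)); Rm=(U@V).T; t=pc-Rm@lc
print("sizes",[np.linalg.norm(P[i]-P[i-1]).round(1) for i in range(4)])
print("res",(P-(L@Rm.T+t)).round(1).tolist())
print("shaft",t,"yaw",np.degrees(np.arctan2(Rm[1,0],Rm[0,0])),"nest",t+Rm@[0,98],"place",t+Rm@[0,93.5])
for n,p,z in(("handle",(324,308),99),("hub",(413,296),61)):
    h=at(c,f(*p),z,T); print(n,h.round(1),"local",Rm.T@(h[:2]-t))
```

```text
sizes [np.float64(247.1), np.float64(127.2), np.float64(247.0), np.float64(128.5)]
res [[1.7, -1.3], [-1.1, -1.6], [-1.1, 1.5], [0.5, 1.4]]
shaft [ 585.87800684 -153.06503406] yaw 8.965070280674322 nest [570.60644114 -56.26224856] place [571.3076865  -60.70727442]
handle [ 525.3 -155.2   99. ] local [-60.19208301   7.35900005]
hub [ 587.2 -152.3   61. ] local [1.39248245 0.5297259 ]
```

>>> {"name": "step_arm", "arguments": {
  "plan": "-7 42 0 0 1;-7 42 0 0 1;-7 42 0 0 1;-7 42 0 0 1;-7 42 0 0 1;-7 42 -5 0 1;-7 42 -15 0 1;-5 40 -25 0 1;0 0 0 0 1;0 0 0 0 1"
}}

```text
t: 3.25
ee_pos: [510.7, 240.8, 155.0]
tool_rot: [0.001, 0.997, 0.076, 0.004]
contact_force: [-0.5, -0.4, 0.0]
gripper_width: 85.3
```

Run:
```python
from h import *
import pickle
s=readout.sense();c=eyes.read_camera("wrist");T=pose(s);pickle.dump((c,T),open("w2.pkl","wb"))
print(T.round(3)[:3],"heading",np.degrees(np.arctan2(T[1,0],T[0,0])))
print("pred",proj(c,(512,234.6,50),T), "predcircle r", proj(c,(539,234.6,50),T))
a=np.clip(c["color"].astype(float)*1.4,0,255).astype(np.uint8)[:300,160:480]
save("w2.png",cv2.resize(a,None,fx=2,fy=2,interpolation=cv2.INTER_CUBIC))
```

```text
[[ 9.88000e-01  1.51000e-01  8.00000e-03  5.10691e+02]
 [ 1.51000e-01 -9.88000e-01 -1.00000e-03  2.40785e+02]
 [ 8.00000e-03  2.00000e-03 -1.00000e+00  1.55003e+02]] heading 8.70681956690485
pred [316.43510516 200.33950471] predcircle r [348.62823942 205.00815567]
```

View pics/w2.png

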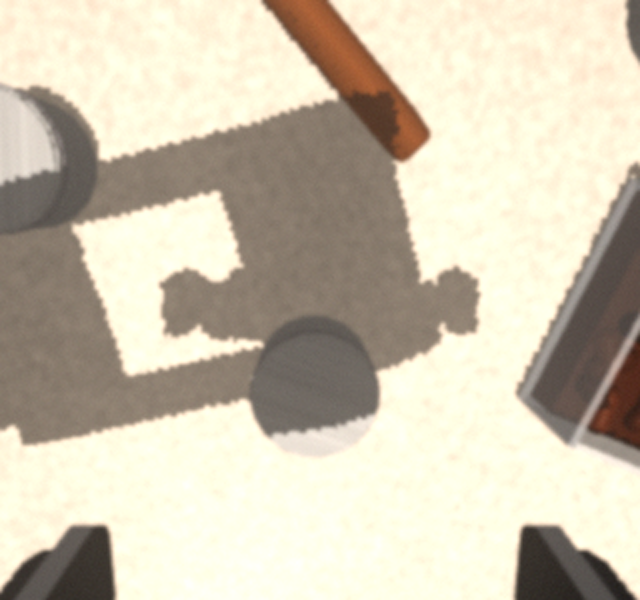

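The tin's top disc is centred near crop (315,393), about 65 px in radius. The paddle's end is at (410,160), the tub corner at (575,440), and the second tin is at the left edge.

Run:
```python
from h import *
import pickle
c,T=pickle.load(open("w2.pkl","rb"))
f=lambda x,y:(160+(x+.5)/2-.5,(y+.5)/2-.5)
for n,p,z in(("tin",(315,393),50),("l",(250,393),50),("r",(380,393),50),("paddle",(410,160),15),("tub",(520,393),70),("tub2",(520,393),0),("tub3",(575,440),0)): print(n,at(c,f(*p),z,T).round(1))
s=readout.sense(); print(s["ee_pos"],s["qd"].round(3),np.degrees(np.arctan2(pose(s)[1,0],pose(s)[0,0])))
```

```text
tin [512.1 238.2  50. ]
l [485.7 234.2  50. ]
r [538.6 242.2  50. ]
paddle [538.  335.2  15. ]
tub [588.5 255.4  70. ]
tub2 [613.5 239.2   0. ]
tub3 [646.4 219.6   0. ]
[510.50908002 240.48406645 154.79499059] [-0.03  -0.012 -0.001 -0.006  0.004  0.001] 8.647670968909205
```

>>> {"name": "step_arm", "arguments": {
  "plan": "1 -2 -35 0 1;1 -1 -35 0 1;0 0 -35 0 1;0 0 -25 0 1;0 0 -12 0 1;0 0 0 0 1;0 0 0 0 0.3;0 0 0 0 0.3;0 0 0 0 0.3;0 0 0 0 0.3",
  "squeeze": 40
}}

```text
t: 4.3
ee_pos: [521.6, 230.2, 20.5]
tool_rot: [-0.002, 0.998, 0.069, 0.013]
contact_force: [0.2, 0.2, -2.4]
gripper_width: 48.7
```

Run:
```python
from h import *
import pickle
s=readout.sense();print(s["ee_pos"],s["gripper_width"],s["contact_force"],s["qd"].round(3),s["q"].round(3));c=eyes.read_camera("wrist");T=pose(s);pickle.dump((c,T),open("w3.pkl","wb"))
print(T.round(3)[:3])
a=np.clip(c["color"].astype(float)*1.5,0,255).astype(np.uint8)
save("w3.png",a)
```

```text
[521.55964334 230.24662234  20.50723945] 48.723958387157076 [ 0.19600564  0.15154836 -2.38066858] [ 0.001 -0.014 -0.008  0.001  0.008 -0.002] [ 0.399  0.479  1.841 -0.007  0.794  0.265]
[[ 9.90000e-01  1.38000e-01  2.70000e-02  5.21560e+02]
 [ 1.38000e-01 -9.90000e-01  5.00000e-03  2.30247e+02]
 [ 2.70000e-02 -2.00000e-03 -1.00000e+00  2.05070e+01]]
```

View pics/w3.png

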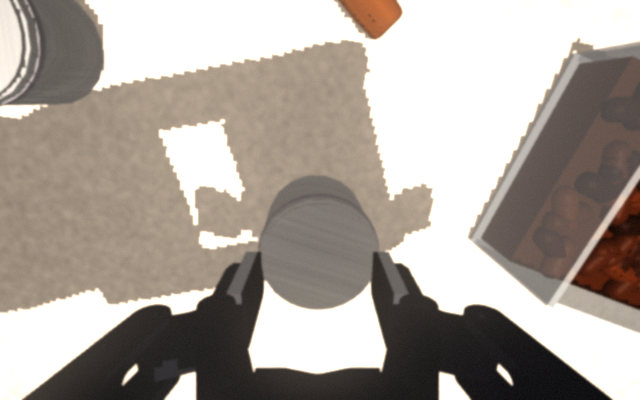

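The pads hold the tin only by its −y side. The disc centre is about (318.5,249), in front of the pads. I'll reopen and shift.

Run:
```python
from h import *
import pickle
c,T=pickle.load(open("w3.pkl","rb"))
for n,p,z in(("tin",(318.5,249),50),("l",(258,249),50),("r",(379,249),50)): print(n,at(c,p,z,T).round(1))
t=at(c,(318.5,249),50,T); print("tool frame",(np.linalg.inv(T)@[*t,1]).round(1))
```

```text
tin [520.  241.3  50. ]
l [494. 238.  50.]
r [546.3 244.7  50. ]
tool frame [  0.8 -11.2 -29.5   1. ]
```

>>> {"name": "step_arm", "arguments": {
  "plan": "0 0 0 0 1;0 0 0 0 1;0 0 0 0 1;0 0 0 0 1;-2 4 0 0 1;-2 4 0 0 1;-2 4 0 0 1;-2 3 -3 0 1;0 0 -3 0 1;0 0 0 0 1"
}}

```text
t: 5.35
ee_pos: [514.3, 248.1, 15.0]
tool_rot: [-0.003, 0.997, 0.07, 0.016]
contact_force: [0.2, 0.2, -1.0]
gripper_width: 85.5
```

>>> {"name": "step_arm", "arguments": {
  "plan": "2 -3 0 0 1;2 -3 0 0 1;0 0 0 0 1;0 0 0 0 1;0 0 0 0 1;0 0 0 0 1;0 0 0 0 1;0 0 0 0 1;0 0 0 0 1;0 0 0 0 1"
}}

```text
t: 6.35
ee_pos: [519.0, 241.1, 15.0]
tool_rot: [-0.003, 0.997, 0.069, 0.016]
contact_force: [-0.6, -0.5, -0.5]
gripper_width: 85.5
```

Run:
```python
from h import *
import pickle
s=readout.sense();print(s["ee_pos"],s["gripper_width"],s["contact_force"],s["qd"].round(3));c=eyes.read_camera("wrist");T=pose(s);pickle.dump((c,T),open("w4.pkl","wb"))
print(T.round(3)[:3])
c0,_=pickle.load(open("w3.pkl","rb"))
g=cv2.cvtColor(c["color"],cv2.COLOR_RGB2GRAY); print(proj(c,(520,241.3,50),T))
# darkness profiles through predicted centre
u,v=proj(c,(520,241.3,50),T).astype(int)
print("row",v,g[v,u-90:u+91:5]); print("col",u,g[v-90:v+91:5,u])
```

```text
[519.02795566 241.06770911  15.04074503] 85.51205258146858 [-0.60046991 -0.54969816 -0.54275444] [ 0.001  0.     0.001  0.002 -0.    -0.   ]
[[ 9.90000e-01  1.39000e-01  3.10000e-02  5.19028e+02]
 [ 1.38000e-01 -9.90000e-01  7.00000e-03  2.41068e+02]
 [ 3.20000e-02 -3.00000e-03 -9.99000e-01  1.50410e+01]]
[321.46877558 277.89775453]
row 277 [101 101  98  97 101 104  81  84  83  84  82  82  81  81  82  81  78  75
  76  79  78  80  80  81  79  82  81  83  84  84 168 201 204 199 201 206
 204]
col 321 [102  94  87  71  71  72  72  61  71  75  79  81  78  80  79  80  79  80
  76  79  80  82  82  81  81  81  86  83  82  84 166 207 205 208 208 210
 206]
```

>>> {"name": "step_arm", "arguments": {
  "plan": "0 0 0 0 0.4;0 0 0 0 0.4;0 0 0 0 0.4;0 0 0 0 0.4;0 0 0 0 0.4;0 0 0 0 0.4;0 0 10 0 0.4;0 0 15 0 0.4;0 0 20 0 0.4;0 0 20 0 0.4",
  "squeeze": 40
}}

```text
t: 7.4
ee_pos: [515.2, 239.5, 79.4]
tool_rot: [-0.001, 0.998, 0.07, 0.01]
contact_force: [-0.3, -0.1, -2.9]
gripper_width: 51.0
```

>>> {"name": "step_arm", "arguments": {
  "plan": "2 -10 8 0 0.4;5 -25 5 0 0.4;7 -35 0 0 0.4;7 -40 0 0 0.4;7 -40 0 0 0.4;7 -40 0 0 0.4;7 -35 0 1 0.4;6 -25 0 0 0.4;4 -15 0 0 0.4;2 -5 0 0 0.4"
}}

```text
t: 8.4
ee_pos: [567.2, -45.7, 94.0]
tool_rot: [-0.001, 0.997, 0.08, 0.01]
contact_force: [0.1, 0.2, -2.0]
gripper_width: 51.3
```

>>> {"name": "step_arm", "arguments": {
  "plan": "0 0 0 0 0.4;0 0 0 0 0.4;0 0 0 0 0.4;0 0 0 0 0.4;0 0 0 0 0.4;0 0 0 0 0.4;0 0 0 0 0.4;0 0 0 0 0.4;0 0 0 0 0.4;0 0 0 0 0.4"
}}

```text
t: 9.4
ee_pos: [565.5, -42.6, 93.4]
tool_rot: [-0.002, 0.997, 0.081, 0.009]
contact_force: [-0.3, 0.2, -1.2]
gripper_width: 51.4
```

```bash
cat > look.py <<'E'
from h import *
import pickle,sys
n=sys.argv[1]
s=readout.sense();print(s["t"],s["ee_pos"],s["gripper_width"],s["contact_force"],s["qd"].round(3));c=eyes.read_camera("wrist");T=pose(s);pickle.dump((c,T),open(n+".pkl","wb"))
print(T.round(3)[:3],"heading",np.degrees(np.arctan2(T[1,0],T[0,0])))
save(n+".png",np.clip(c["color"].astype(float)*1.5,0,255).astype(np.uint8))
E
python3 look.py w5
```

```text
9.4 [565.46042515 -42.63946316  93.37692616] 51.407968459474745 [-0.25995958  0.22878172 -1.23579191] [-0.     0.     0.002  0.001  0.001  0.   ]
[[ 9.8700e-01  1.6200e-01  1.7000e-02  5.6546e+02]
 [ 1.6200e-01 -9.8700e-01  4.0000e-03 -4.2639e+01]
 [ 1.7000e-02 -2.0000e-03 -1.0000e+00  9.3377e+01]] heading 9.349046672567468
```

View pics/w5.png

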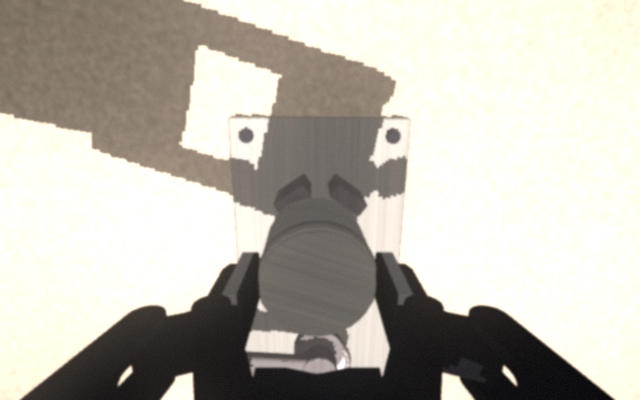

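The tin is held; its top disc is centred about (317.5,276). The plate's far corners are at (229.5,116.5) and (410,117), and the V walls are at (294,193) and (346,193).

Run:
```python
from h import *
import pickle
c,T=pickle.load(open("w5.pkl","rb"))
g=cv2.cvtColor(c["color"],cv2.COLOR_RGB2GRAY)
print("col",[(v,int(g[v,330])) for v in range(205,345,4)])
for p in((317.5,275),(259,275),(376,275)):
    t=at(c,p,93.4+35,T); print(t.round(1),"tool",(np.linalg.inv(T)@[*t,1]).round(1)[:3])
a,b=at(c,(229.5,116.5),12,T),at(c,(410,117),12,T); print(a,b,np.linalg.norm(a-b)); m=(a+b)/2
d=(b-a)[:2]; y=np.degrees(np.arctan2(d[1],d[0])); th=np.radians(8.9)
print("yaw",y,"nest from corners",m[:2]+(98-175)*np.array([-np.sin(th),np.cos(th)]))
for p in ((282,200),(306,177),(333,177),(359,200)): print("wallpt",at(c,p,48,T).round(1))
```

```text
col [(205, 64), (209, 65), (213, 63), (217, 64), (221, 58), (225, 60), (229, 72), (233, 68), (237, 71), (241, 72), (245, 72), (249, 71), (253, 72), (257, 73), (261, 71), (265, 72), (269, 71), (273, 68), (277, 68), (281, 67), (285, 70), (289, 71), (293, 71), (297, 69), (301, 71), (305, 68), (309, 69), (313, 71), (317, 69), (321, 74), (325, 71), (329, 67), (333, 75), (337, 119), (341, 77)]
[565.  -41.1 128.4] tool [  0.4  -1.6 -35. ]
[540.3 -45.  128.4] tool [-24.6  -1.9 -35.5]
[589.8 -37.2 128.4] tool [ 25.5  -1.4 -34.6]
[496.35961288   9.13137392  12.        ] [621.53684314  29.30752098  12.        ] 126.79280691534574
yaw 9.156222364222176 nest from corners [570.86092776 -56.85346221]
wallpt [542.2 -34.5  48. ]
wallpt [555.1 -17.2  48. ]
wallpt [571.9 -14.5  48. ]
wallpt [591.2 -26.7  48. ]
```

>>> {"name": "step_arm", "arguments": {
  "plan": "2 -6 0 0 0.4;2 -6 0 0 0.4;2 -5 0 0 0.4;0 0 0 0 0.4;0 0 0 0 0.4;0 0 -10 0 0.4;0 0 -12 0 0.4;0 0 -12 0 0.4;0 0 0 0 0.4;0 0 0 0 0.4"
}}

```text
t: 10.45
ee_pos: [573.2, -58.4, 58.2]
tool_rot: [-0.004, 0.997, 0.08, 0.01]
contact_force: [-0.3, 0.6, -2.8]
gripper_width: 51.2
```

>>> {"name": "step_arm", "arguments": {
  "plan": "-1 -1 0 0 0.4;-1 -2 0 0 0.4;0 0 0 0 0.4;0 0 0 0 0.4;0 0 0 0 0.4;0 0 -8 0 0.4;0 0 -8 0 0.4;0 0 -6 0 0.4;0 0 0 0 0.4;0 0 0 0 0.4"
}}

```text
t: 11.45
ee_pos: [569.3, -61.7, 31.6]
tool_rot: [-0.004, 0.997, 0.08, 0.008]
contact_force: [-0.7, -0.3, -1.7]
gripper_width: 51.4
```

```bash
python3 look.py w6
```

```text
11.45 [569.31267445 -61.74226222  31.58984365] 51.39236733229469 [-0.67232258 -0.2912877  -1.70588342] [-0.     0.009  0.007 -0.002 -0.006 -0.001]
[[ 9.87000e-01  1.59000e-01  1.60000e-02  5.69313e+02]
 [ 1.59000e-01 -9.87000e-01  1.00000e-02 -6.17420e+01]
 [ 1.70000e-02 -8.00000e-03 -1.00000e+00  3.15900e+01]] heading 9.16690699911038
```

View pics/w6.png

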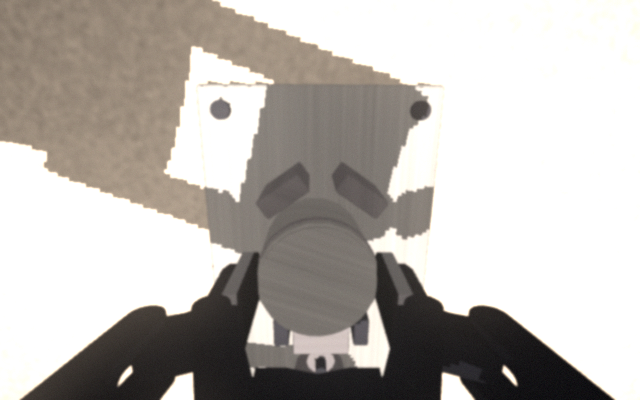

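The tin sits between the V walls (centres at 285 and 358 px, tin at 317.5) and the jaw below it. It is about 2 mm off towards −x, so I nudge it and lower.

>>> {"name": "step_arm", "arguments": {
  "plan": "1 0 0 0 0.4;1 0 0 0 0.4;0 0 0 0 0.4;0 0 -2 0 0.4;0 0 -2 0 0.4;0 0 0 0 0.4;0 0 0 0 0.4;0 0 0 0 0.4;0 0 0 0 0.4;0 0 0 0 0.4"
}}

```text
t: 12.5
ee_pos: [571.9, -61.7, 28.0]
tool_rot: [-0.004, 0.997, 0.08, 0.009]
contact_force: [-1.0, 0.4, -2.7]
gripper_width: 51.1
```

>>> {"name": "step_arm", "arguments": {
  "plan": "0 0 -1 0 0.4;0 0 0 0 0.4;0 0 -1 0 0.4;0 0 0 0 0.4;0 0 0 0 0.4;0 0 0 0 0.4;0 0 0 0 0.4;0 0 0 0 0.4;0 0 0 0 0.4;0 0 0 0 0.4"
}}

```text
t: 13.5
ee_pos: [572.2, -62.2, 27.0]
tool_rot: [-0.004, 0.997, 0.08, 0.009]
contact_force: [-1.0, 0.2, 0.3]
gripper_width: 51.2
```

>>> {"name": "step_arm", "arguments": {
  "plan": "0 0 -1 0 0.4;0 0 0 0 0.75;0 0 0 0 0.75;0 0 0 0 1;0 0 0 0 1;0 0 10 0 1;0 0 25 0 1;0 0 35 0 1;0 0 30 0 1;0 0 0 0 1"
}}

```text
t: 14.5
ee_pos: [573.0, -62.6, 132.1]
tool_rot: [-0.003, 0.997, 0.08, 0.011]
contact_force: [0.8, -1.3, 1.0]
gripper_width: 85.3
```

```bash
python3 look.py w7
```

```text
14.5 [573.02668866 -62.58987836 132.07208615] 85.3380324501257 [ 0.77515631 -1.25231653  1.00180329] [ 0.001  0.02   0.046  0.001 -0.006  0.001]
[[ 9.87000e-01  1.60000e-01  2.00000e-02  5.73027e+02]
 [ 1.60000e-01 -9.87000e-01  8.00000e-03 -6.25900e+01]
 [ 2.20000e-02 -5.00000e-03 -1.00000e+00  1.32072e+02]] heading 9.202494432950195
```

View pics/w7.png

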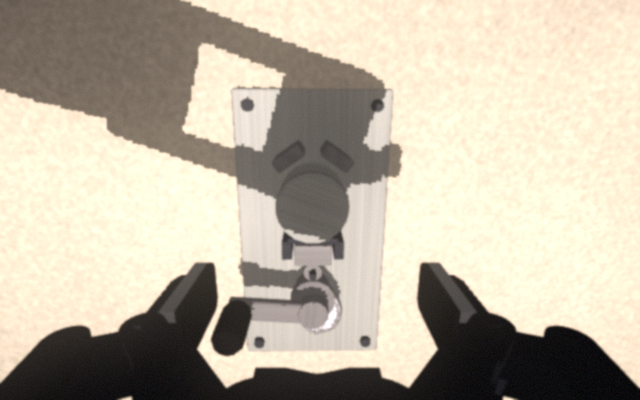

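The tin stands in the nest between the V walls and the jaw, its top centred about (313,207). The handle top is near (228,338) and the hub near (314,315).

Run:
```python
from h import *
import pickle
c,T=pickle.load(open("w7.pkl","rb"))
P=np.array([at(c,p,12,T)[:2] for p in((233,89),(393,90),(378,349),(247,349))])
L=np.array([[-65,175],[65,175],[65,-75],[-65,-75]],float)
pc,lc=P.mean(0),L.mean(0)
U,S,V=np.linalg.svd((L-lc).T@(P-pc)); Rm=(U@V).T; t=pc-Rm@lc
print("shaft",t,"yaw",np.degrees(np.arctan2(Rm[1,0],Rm[0,0])))
for n,p,z in(("tin",(313,207),62),("handle",(228,339),99),("hub",(314,315),61)):
    h=at(c,p,z,T); print(n,h.round(1),"local",(Rm.T@(h[:2]-t)).round(1))
s=np.array([585.6,-152.9]);th=np.radians(8.9)
for a in(-.15,-.12,-.1): print(a,s+60*np.array([-np.cos(a+th),-np.sin(a+th)]), proj(c,[*(s+60*np.array([-np.cos(a+th),-np.sin(a+th)])),99],T))
```

```text
shaft [ 586.30675426 -152.8719657 ] yaw 8.826932768792874
tin [571.8 -63.3  62. ] local [-0.6 90.7]
handle [ 526.9 -154.5   99. ] local [-58.9   7.5]
hub [ 586.8 -152.9   61. ] local [ 0.5 -0.1]
-0.15 [ 525.60085364 -153.22005669] [226.20481848 337.1961843 ]
-0.12 [ 525.63745149 -155.01961708] [226.03123809 339.40597091]
-0.1 [ 525.69183312 -156.21836419] [225.9599168  340.87808774]
```

>>> {"name": "step_arm", "arguments": {
  "plan": "-6 -12 0 0 0.65;-9 -18 0 0 0.65;-9 -18 0 0 0.65;-9 -17 0 0 0.65;-7 -14 0 0 0.65;-4 -8 0 0 0.65;0 0 0 0 0.65;0 0 0 0 0.65;0 0 0 0 0.65;0 0 0 0 0.65",
  "squeeze": 24
}}

```text
t: 15.55
ee_pos: [517.5, -153.7, 121.3]
tool_rot: [-0.006, 0.997, 0.081, -0.0]
contact_force: [0.2, 0.4, 0.4]
gripper_width: 55.5
```

>>> {"name": "step_arm", "arguments": {
  "plan": "4 0 0 0 0.65;4 -1 0 0 0.65;0 0 0 0 0.65;0 0 0 0 0.65;0 0 0 0 0.65;0 0 0 0 0.65;0 0 0 0 0.65;0 0 0 0 0.65;0 0 0 0 0.65;0 0 0 0 0.65"
}}

```text
t: 16.55
ee_pos: [527.1, -153.5, 121.5]
tool_rot: [-0.006, 0.997, 0.082, 0.0]
contact_force: [0.1, 0.2, 0.3]
gripper_width: 55.6
```

```bash
python3 look.py w8
```

```text
16.55 [ 527.07096915 -153.4632861   121.45374586] 55.563251707543344 [0.12197405 0.24511309 0.26406535] [-0.002 -0.     0.001  0.001  0.002  0.   ]
[[ 9.87000e-01  1.63000e-01 -1.00000e-03  5.27071e+02]
 [ 1.63000e-01 -9.86000e-01  1.30000e-02 -1.53463e+02]
 [ 1.00000e-03 -1.30000e-02 -1.00000e+00  1.21454e+02]] heading 9.397947938834102
```

View pics/w8.png

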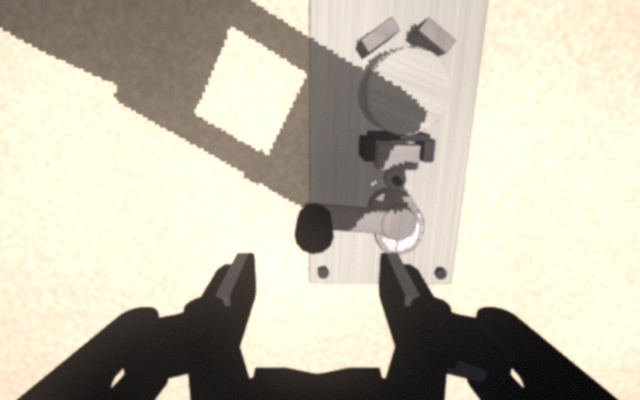

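Run:
```python
from h import *
import pickle
c,T=pickle.load(open("w8.pkl","rb"))
for n,p,z in(("handle",(314.5,236),99),("hub",(400,224),61),("foot",(314,221),61)): print(n,at(c,p,z,T).round(1))
```

```text
handle [ 526.3 -157.3   99. ]
hub [ 586.4 -153.3   61. ]
foot [ 526.3 -161.    61. ]
```

>>> {"name": "step_arm", "arguments": {
  "plan": "0 -1 -10 0 0.65;0 -1 -14 0 0.65;0 0 -12 0 0.65;0 0 -8 0 0.65;0 0 -4 0 0.65;0 0 0 0 0.65;0 0 0 0 0.65;0 0 0 0 0.65;0 0 0 0 0.65;0 0 0 0 0.65"
}}

```text
t: 17.6
ee_pos: [527.5, -155.7, 70.3]
tool_rot: [-0.006, 0.997, 0.082, 0.001]
contact_force: [-0.1, -0.0, 0.5]
gripper_width: 55.3
```

>>> {"name": "step_arm", "arguments": {
  "plan": "-1 0 -2 0 0.65;0 0 -1 0 0.65;0 0 0 0 0.65;0 0 0 0 0.65;0 0 0 0 0.2;0 0 0 0 0.2;0 0 0 0 0.2;0 0 0 0 0.2;0 0 0 0 0.2;0 0 0 0 0.2",
  "squeeze": 24
}}

```text
t: 18.6
ee_pos: [525.5, -155.9, 67.9]
tool_rot: [-0.006, 0.997, 0.082, 0.0]
contact_force: [-0.7, 0.3, 0.4]
gripper_width: 21.8
```

```bash
cat > w.py <<'E'
from h import *
import sys
S=np.array([586.,-153.]); th=np.radians(8.9)
s=readout.sense(); p=s["ee_pos"]; d=p[:2]-S; r=np.hypot(*d); ph=np.arctan2(d[1],d[0])
er=d/r; et=np.array([-er[1],er[0]]); F=s["contact_force"]
print("theta %.3f r %.1f z %.1f Ftan %.1f Frad %.1f Fz %.1f w %.1f"%((ph-np.pi-th)%(2*np.pi),r,p[2],F[:2]@et,F[:2]@er,F[2],s["gripper_width"]))
n,mm=int(sys.argv[1]),float(sys.argv[2])
pts=[S+r*np.array([np.cos(ph+k*mm/60),np.sin(ph+k*mm/60)]) for k in range(n+1)]
print(np.diff(pts,axis=0).round(1).tolist())
E
python3 w.py 8 4
```

```text
theta 6.176 r 60.5 z 67.9 Ftan -0.4 Frad 0.7 Fz 0.4 w 21.8
[[0.3, -4.0], [0.6, -4.0], [0.9, -3.9], [1.1, -3.9], [1.4, -3.8], [1.6, -3.7], [1.9, -3.6], [2.1, -3.4]]
```

>>> {"name": "step_arm", "arguments": {
  "plan": "0.3 -4 0 0 0.2;0.6 -4 0 0 0.2;0.9 -3.9 0 0 0.2;1.1 -3.9 0 0 0.2;1.4 -3.8 0 0 0.2;1.6 -3.7 0 0 0.2;1.9 -3.6 0 0 0.2;2.1 -3.4 0 0 0.2;0 0 0 0 0.2;0 0 0 0 0.2"
}}

```text
t: 19.6
ee_pos: [538.3, -188.5, 67.9]
tool_rot: [-0.007, 0.997, 0.081, 0.002]
contact_force: [-0.5, 0.7, 1.0]
gripper_width: 22.2
```

```bash
python3 w.py 9 4
```

```text
theta 0.484 r 59.5 z 67.9 Ftan -0.8 Frad -0.0 Fz 1.0 w 22.2
[[2.5, -3.1], [2.7, -2.9], [2.9, -2.7], [3.0, -2.5], [3.2, -2.3], [3.3, -2.1], [3.5, -1.9], [3.6, -1.7], [3.7, -1.4]]
```

>>> {"name": "step_arm", "arguments": {
  "plan": "2.5 -3.1 0 0 0.2;2.7 -2.9 0 0 0.2;2.9 -2.7 0 0 0.2;3 -2.5 0 0 0.2;3.2 -2.3 0 0 0.2;3.3 -2.1 0 0 0.2;3.5 -1.9 0 0 0.2;3.6 -1.7 0 0 0.2;0 0 0 0 0.2;0 0 0 0 0.2"
}}

```text
t: 20.6
ee_pos: [565.1, -207.7, 67.9]
tool_rot: [-0.008, 0.997, 0.081, 0.002]
contact_force: [0.3, 3.2, 1.2]
gripper_width: 21.8
```

```bash
python3 w.py 8 3.5
```

```text
theta 1.051 r 58.6 z 67.9 Ftan -0.8 Frad -3.1 Fz 1.2 w 21.8
[[3.2, -1.1], [3.3, -0.9], [3.3, -0.7], [3.4, -0.5], [3.4, -0.3], [3.4, -0.1], [3.4, 0.0], [3.4, 0.2]]
```

>>> {"name": "step_arm", "arguments": {
  "plan": "3.2 -1 0 0 0.2;3.3 -0.8 0 0 0.2;3.3 -0.6 0 0 0.2;3.4 -0.4 0 0 0.2;3.4 -0.2 0 0 0.2;3.4 0 0 0 0.2;3.4 0.1 0 0 0.2;3.4 0.3 0 0 0.2;0 0 0 0 0.2;0 0 0 0 0.2"
}}

```text
t: 21.6
ee_pos: [590.9, -211.0, 67.9]
tool_rot: [-0.008, 0.997, 0.082, -0.002]
contact_force: [-2.6, 2.5, 3.1]
gripper_width: 21.5
```

```bash
python3 w.py 8 3.5
```

```text
theta 1.500 r 58.2 z 67.9 Ftan -2.4 Frad -2.7 Fz 3.1 w 21.5
[[3.4, 0.4], [3.3, 0.6], [3.3, 0.8], [3.3, 1.0], [3.2, 1.2], [3.1, 1.3], [3.0, 1.5], [2.9, 1.7]]
```

>>> {"name": "step_arm", "arguments": {
  "plan": "3 0.4 0 0 0.2;3 0.6 0 0 0.2;3 0.7 0 0 0.2;3 0.8 0 0 0.2;3 1 0 0 0.2;0 0 0 0 0.2;0 0 0 0 0.2;0 0 0 0 0.2;0 0 0 0 0.2;0 0 0 0 0.2"
}}

```text
t: 22.6
ee_pos: [606.4, -207.4, 67.9]
tool_rot: [-0.008, 0.997, 0.082, -0.002]
contact_force: [-3.1, 1.8, 2.7]
gripper_width: 21.7
```

```bash
python3 w.py 8 3.5
```

```text
theta 1.774 r 58.1 z 67.9 Ftan -2.3 Frad -2.8 Fz 2.7 w 21.7
[[3.1, 1.3], [3.1, 1.5], [3.0, 1.6], [2.9, 1.8], [2.8, 2.0], [2.6, 2.1], [2.5, 2.3], [2.4, 2.4]]
```

>>> {"name": "step_arm", "arguments": {
  "plan": "3.1 1.4 0 0 0.2;3 1.6 0 0 0.2;2.9 1.7 0 0 0.2;2.8 1.9 0 0 0.2;2.7 2.1 0 0 0.2;0 0 0 0 0.2;0 0 0 0 0.2;0 0 0 0 0.2;0 0 0 0 0.2;0 0 0 0 0.2"
}}

```text
t: 23.6
ee_pos: [620.2, -200.1, 67.8]
tool_rot: [-0.006, 0.997, 0.083, -0.005]
contact_force: [-4.9, -0.3, 3.7]
gripper_width: 21.5
```

```bash
python3 w.py 8 3.5
```

```text
theta 2.044 r 58.3 z 67.8 Ftan -4.1 Frad -2.6 Fz 3.7 w 21.5
[[2.7, 2.1], [2.6, 2.2], [2.4, 2.4], [2.3, 2.5], [2.1, 2.6], [2.0, 2.8], [1.8, 2.9], [1.6, 3.0]]
```

>>> {"name": "step_arm", "arguments": {
  "plan": "2.5 2 0 0 0.2;2.4 2.1 0 0 0.2;2.3 2.2 0 0 0.2;2.2 2.3 0 0 0.2;2 2.5 0 0 0.2;0 0 0 0 0.2;0 0 0 0 0.2;0 0 0 0 0.2;0 0 0 0 0.2;0 0 0 0 0.2",
  "squeeze": 28
}}

```text
t: 24.6
ee_pos: [625.2, -196.2, 67.8]
tool_rot: [-0.001, 0.996, 0.084, -0.012]
contact_force: [-3.9, -0.9, 3.6]
gripper_width: 21.5
```

```bash
python3 w.py 8 3.5
```

```text
theta 2.152 r 58.4 z 67.8 Ftan -3.5 Frad -2.0 Fz 3.6 w 21.5
[[2.5, 2.4], [2.3, 2.5], [2.2, 2.6], [2.0, 2.8], [1.8, 2.9], [1.7, 3.0], [1.5, 3.1], [1.3, 3.1]]
```

>>> {"name": "step_arm", "arguments": {
  "plan": "2.5 2.4 0 0 0.2;2.5 2.5 0 0 0.2;2.4 2.6 0 0 0.2;2.3 2.7 0 0 0.2;2.2 2.8 0 0 0.2;2.1 2.9 0 0 0.2;2 3 0 0 0.2;1.9 3 0 0 0.2;1.8 3 0 0 0.2;1.7 3 0 0 0.2"
}}

```text
t: 25.6
ee_pos: [633.8, -186.8, 67.8]
tool_rot: [0.014, 0.996, 0.086, -0.027]
contact_force: [-8.1, -5.8, 4.9]
gripper_width: 21.4
```

```bash
python3 w.py 8 3.5
```

```text
theta 2.371 r 58.5 z 67.8 Ftan -9.4 Frad -3.3 Fz 4.9 w 21.4
[[1.9, 2.8], [1.7, 2.9], [1.5, 3.0], [1.4, 3.1], [1.2, 3.2], [1.0, 3.3], [0.8, 3.3], [0.6, 3.4]]
```

>>> {"name": "step_arm", "arguments": {
  "plan": "2.2 3.5 0 0 0.2;2.1 3.6 0 0 0.2;2 3.6 0 0 0.2;1.9 3.7 0 0 0.2;1.8 3.7 0 0 0.2;1.7 3.8 0 0 0.2;1.6 3.8 0 0 0.2;1.4 3.9 0 0 0.2;0.7 2.2 0 0 0.2;0.7 2.2 0 0 0.2"
}}

```text
t: 26.6
ee_pos: [643.7, -160.9, 67.6]
tool_rot: [0.02, 0.995, 0.086, -0.034]
contact_force: [-6.1, -2.3, 3.8]
gripper_width: 21.6
```

```bash
python3 w.py 8 4
```

```text
theta 2.851 r 58.3 z 67.6 Ftan -3.1 Frad -5.8 Fz 3.8 w 21.6
[[0.4, 3.9], [0.1, 3.9], [-0.1, 3.9], [-0.4, 3.9], [-0.6, 3.8], [-0.9, 3.8], [-1.1, 3.7], [-1.4, 3.6]]
```

>>> {"name": "step_arm", "arguments": {
  "plan": "-0.5 0 0 0 0.2;0 0 0 0 0.2;0 0 0 0 0.2;0 0 0 0 0.2;0 0 0 0 0.2;0 0 0 0 0.2;0 0 0 0 0.2;0 0 0 0 0.2;0 0 0 0 0.2;0 0 0 0 0.2"
}}

```text
t: 27.6
ee_pos: [643.7, -160.6, 67.6]
tool_rot: [0.02, 0.996, 0.086, -0.034]
contact_force: [-5.6, -0.7, 2.8]
gripper_width: 21.7
```

```bash
python3 w.py 8 4
```

```text
theta 2.855 r 58.2 z 67.6 Ftan -1.4 Frad -5.4 Fz 2.8 w 21.7
[[0.4, 3.9], [0.1, 3.9], [-0.1, 3.9], [-0.4, 3.9], [-0.7, 3.8], [-0.9, 3.8], [-1.2, 3.7], [-1.4, 3.6]]
```

>>> {"name": "step_arm", "arguments": {
  "plan": "-0.4 -2.5 0 0 0.2;-0.3 -2.5 0 0 0.2;-0.2 -2.5 0 0 0.2;0 -2.5 0 0 0.2;0 -1 0 0 0.2;0 -1 0 0 0.2;0 -1 0 0 0.2;0 -1 0 0 0.2;0 -1 0 0 0.2;0 -1 0 0 0.2"
}}

```text
t: 28.6
ee_pos: [642.9, -164.4, 67.6]
tool_rot: [0.009, 0.996, 0.085, -0.033]
contact_force: [-4.3, 3.1, 3.8]
gripper_width: 21.4
```

```bash
python3 w.py 8 4
```

```text
theta 2.788 r 58.1 z 67.6 Ftan 2.1 Frad -4.8 Fz 3.8 w 21.4
[[0.6, 3.8], [0.4, 3.9], [0.1, 3.9], [-0.1, 3.9], [-0.4, 3.9], [-0.6, 3.8], [-0.9, 3.8], [-1.2, 3.7]]
```

>>> {"name": "step_arm", "arguments": {
  "plan": "-0.6 -3.4 0 0 0.2;-0.6 -3.4 0 0 0.2;-0.8 -3.3 0 0 0.2;-0.8 -3.3 0 0 0.2;-0.3 -1 0 0 0.2;-0.3 -1 0 0 0.2;-0.3 -1 0 0 0.2;-0.3 -1 0 0 0.2;-0.3 -1 0 0 0.2;-0.3 -1 0 0 0.2"
}}

```text
t: 29.6
ee_pos: [641.1, -170.9, 67.7]
tool_rot: [-0.003, 0.996, 0.084, -0.03]
contact_force: [-4.1, 4.3, 2.9]
gripper_width: 21.5
```

```bash
python3 w.py 8 4
```

```text
theta 2.673 r 57.9 z 67.7 Ftan 2.9 Frad -5.2 Fz 2.9 w 21.5
[[1.1, 3.7], [0.8, 3.8], [0.6, 3.8], [0.3, 3.8], [0.1, 3.9], [-0.2, 3.9], [-0.5, 3.8], [-0.7, 3.8]]
```

>>> {"name": "step_arm", "arguments": {
  "plan": "-1.2 -3.3 0 0 0.2;-1.2 -3.3 0 0 0.2;-1.3 -3.2 0 0 0.2;-0.4 -1 0 0 0.2;-0.4 -1 0 0 0.2;-0.4 -1 0 0 0.2;-0.4 -1 0 0 0.2;-0.4 -1 0 0 0.2;-0.4 -1 0 0 0.2;-0.4 -1 0 0 0.2"
}}

```text
t: 30.6
ee_pos: [638.2, -177.7, 67.7]
tool_rot: [-0.011, 0.996, 0.083, -0.026]
contact_force: [-3.2, 4.7, 3.2]
gripper_width: 21.5
```

```bash
python3 w.py 8 4
```

```text
theta 2.545 r 57.7 z 67.7 Ftan 2.9 Frad -4.9 Fz 3.2 w 21.5
[[1.5, 3.5], [1.3, 3.6], [1.0, 3.7], [0.8, 3.8], [0.5, 3.8], [0.3, 3.8], [0.0, 3.8], [-0.2, 3.8]]
```

>>> {"name": "step_arm", "arguments": {
  "plan": "1.5 3.2 0 0 0.2;1.4 3.3 0 0 0.2;1.3 3.3 0 0 0.2;1.2 3.3 0 0 0.2;1 3.3 0 0 0.2;0.9 3.4 0 0 0.2;0.2 1 0 0 0.2;0.2 1 0 0 0.2;0 0 0 0 0.2;0 0 0 0 0.2"
}}

```text
t: 31.6
ee_pos: [642.7, -165.1, 67.6]
tool_rot: [-0.002, 0.996, 0.085, -0.03]
contact_force: [-4.2, -0.3, 3.6]
gripper_width: 21.5
```

```bash
python3 w.py 8 4
```

```text
theta 2.776 r 58.0 z 67.6 Ftan -1.2 Frad -4.0 Fz 3.6 w 21.5
[[0.7, 3.8], [0.4, 3.8], [0.2, 3.9], [-0.1, 3.9], [-0.3, 3.8], [-0.6, 3.8], [-0.9, 3.8], [-1.1, 3.7]]
```

>>> {"name": "step_arm", "arguments": {
  "plan": "-0.6 -3 0 0 0.2;-0.8 -3 0 0 0.2;-0.8 -3 0 0 0.2;-0.5 -1 0 0 0.2;-0.5 0 0 0 0.2;0 0 0 0 0.2;0 0 0 0 0.2;0 0 0 0 0.2;0 0 0 0 0.2;0 0 0 0 0.2"
}}

```text
t: 32.6
ee_pos: [641.3, -169.9, 67.7]
tool_rot: [-0.007, 0.996, 0.084, -0.028]
contact_force: [-2.7, 2.0, 3.3]
gripper_width: 21.2
```

```bash
python3 w.py 8 4
```

```text
theta 2.690 r 57.8 z 67.7 Ftan 1.1 Frad -3.2 Fz 3.3 w 21.2
[[1.0, 3.7], [0.8, 3.8], [0.5, 3.8], [0.2, 3.8], [-0.0, 3.9], [-0.3, 3.8], [-0.5, 3.8], [-0.8, 3.8]]
```

>>> {"name": "step_arm", "arguments": {
  "plan": "0 0 0 0 0.3;0 0 0 0 0.35;0 0 0 0 0.45;0 0 0 0 0.6;0 0 0 0 0.7;0 0 0 0 0.7;0 0 8 0 0.7;0 0 15 0 0.7;0 0 20 0 0.7;0 0 20 0 0.7"
}}

```text
t: 33.6
ee_pos: [642.8, -171.0, 129.7]
tool_rot: [-0.006, 0.996, 0.084, -0.028]
contact_force: [0.3, 0.2, 0.5]
gripper_width: 59.9
```

>>> {"name": "step_arm", "arguments": {
  "plan": "0 5 15 0 0.7;-5 10 15 0 0.7;-5 10 15 0 0.7;-5 10 10 0 0.7;-5 10 0 0 0.7;-5 8 0 0 0.7;-3 5 0 0 0.7;0 0 0 0 0.7;0 0 0 0 0.7;0 0 0 0 0.7"
}}

```text
t: 34.6
ee_pos: [612.0, -107.9, 191.1]
tool_rot: [-0.005, 0.996, 0.085, -0.026]
contact_force: [-0.6, -0.6, -0.3]
gripper_width: 59.9
```

```bash
python3 look.py w9
python3 - <<'E'
from h import *
c=eyes.read_camera("top"); a=np.clip(c["color"].astype(float)*1.5,0,255).astype(np.uint8)
b=cv2.imread("pics/w9.png")[:,:,::-1][:,100:600]
t=cv2.resize(a[70:290,130:480],(700,440))[:, :]
out=np.zeros((600,700,3),np.uint8); out[:340]=cv2.resize(a[80:250,140:490],(700,340)); out[340:600,:325]=cv2.resize(b,(325,260)); 
save("end.png",cv2.resize(b,(750,600),interpolation=cv2.INTER_CUBIC)); save("endtop.png",cv2.resize(a[80:280,140:480],(748,440)))
E
```

```text
34.6 [ 612.01407545 -107.87057346  191.12203165] 59.90437713451755 [-0.5661688  -0.63580435 -0.3186154 ] [-0.001  0.006  0.002 -0.003 -0.005 -0.   ]
[[ 9.84000e-01  1.69000e-01 -5.30000e-02  6.12014e+02]
 [ 1.70000e-01 -9.86000e-01  6.00000e-03 -1.07871e+02]
 [-5.10000e-02 -1.50000e-02 -9.99000e-01  1.91122e+02]] heading 9.77388759807873
```

View pics/end.png

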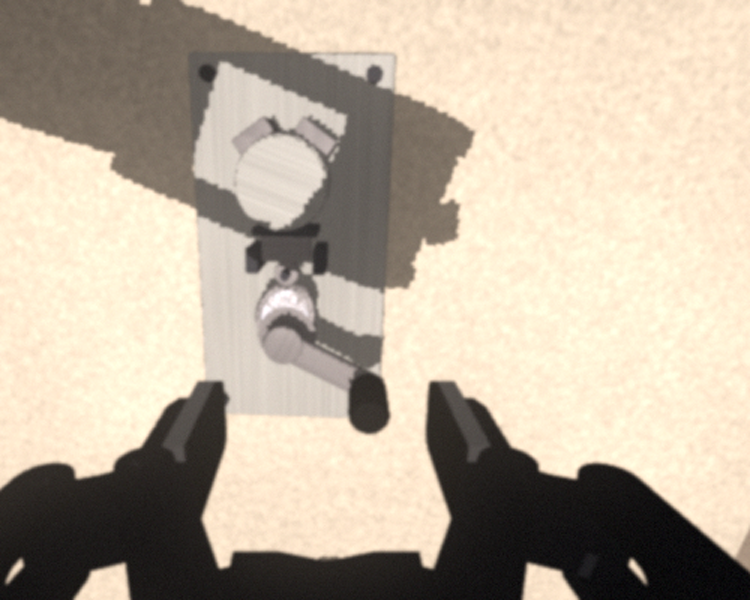

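View pics/endtop.png

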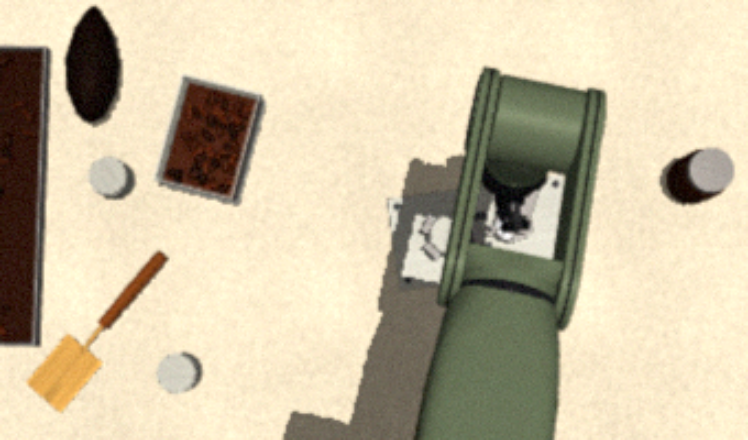

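The crank stayed put after release, with the handle at (368,405). The tin is pressed into the V by the jaw plate, and the tub, jar and paddle have not moved. One last angle check, then I hand in.

Run:
```python
from h import *
import pickle
c,T=pickle.load(open("w9.pkl","rb")); S=np.array([586.,-153.]); th=np.radians(8.9)
h=at(c,(100+368.5/1.5,414/1.5),99,T); d=h[:2]-S; print(h.round(1),np.hypot(*d),(np.arctan2(d[1],d[0])-np.pi-th)%(2*np.pi))
t=at(c,(100+280/1.5,179/1.5),62,T); d=t[:2]-S; print("tin",t.round(1),d@[np.cos(th),np.sin(th)],d@[-np.sin(th),np.cos(th)])
print(bot.sign_off())
```

```text
[ 642.2 -169.8   99. ] 58.62090607361259 2.696057031361627
tin [570.  -54.7  62. ] -0.6315456951866716 99.56603003596226
the job is handed in; nothing more can be done
None
```

The short sample tin is in the nest, the clamp is shut on it, and the job is handed in after about 35 s of the 72 s allowed. I took the rightmost of the three look-alike tins and stood it in the nest between the V walls and the jaw.

**Winding:** I gripped the handle at 24 to 28 N and wound anticlockwise. The tangential force rose to about 9 N at 2.37 rad, then fell to 1 to 3 N from about 2.4 to 2.55 rad on. I took this as the dwell. It felt flat in both directions over 2.55 to 2.86 rad, so I left the crank at about 2.69 rad and let go.

**Last checks:**
- **Crank:** after release the picture gave 2.70 rad, so it did not move when I let go.
- **Tin:** it sits about 99.6 mm along from the shaft, against a nominal 98 mm. That is within the roughly 2 mm calibration, so I count it as pressed home.
- **Bystanders:** the bean tub, jar and paddle look unmoved in the final top view.

**What went wrong or stayed unsure:**
- My first grasp caught only the edge of the tin and shifted it a few mm. I reopened and gripped it again.
- The gripper tilted by up to about 4.5° while winding under load.
- I did not feel for the exact ends of the dwell. My estimate of its middle is 2.65 to 2.8 rad.

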